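Load a track-rod sleeve into the carrying caddy and hold the caddy up level

ROBOT

A 6-joint arm with a two-finger parallel gripper is mounted at the origin on a cart in front of the work surface, level with it; the furniture and walls round the work are solid. World frame = base frame: x ahead of the robot, y to its left, z up, the work surface at z = 0. Lengths are in m, angles in degrees, forces in N, time in s.
With the tool pointing down it reaches from about 0.375 to 0.9 m from the base axis. Payload 3.1 kg.
Tool frame: the origin (TCP) lies on the centre line of the jaws, within the pads' length; the fingertips stand 25 mm ahead of it and the grasp point (between the pads) lies 6 mm ahead of it; z points along the fingers, y is the line along which they close (so a half turn about z gives the same grasp; the last joint's range is limited). The gripper opens to 87 mm and grips with 3 to 60 N. Pads are 19 mm wide; open, the fingers measure 117 mm over their backs; the gripper's body (75 mm by 190 mm) begins 51 mm behind the grasp point.
Start: joints at [-75.544, 30.224, 82.088, -0, 67.689, -10.227], TCP at [0.261, -0.568, 0.248] pointing down, gripper open.
Joint ranges: [-176.69, 176.69], [-43.24, 126.21], [12.49, 139.97], [-82, 262], [0, 151.66], [-163.58, 163.58]. Speed limits (degrees/s): [159.86, 159.86, 180, 180, 180, 180].

INTERFACE

Orientations are given as a 3x3 rotation matrix whose columns are the frame's x, y, z axes.
In Python, from rig import read_state, capture, camera_params, hand_in gives the robot as it stands.
- The arm moves only by the tool apply_moves, never from a script. Its argument "rows" is a list of rows, each an object of numbers: "x", "y", "z": the shift along the tool's x, y, z in mm; "rx", "ry", "rz": the turn, a rotation vector about the tool's x, y, z in units of 6 degrees (1.0 is 6 degrees); "claw": the closure in counts, from 0 (fully open) to 255 (shut). A call has 1 to 10 rows; each row is the pose to reach, as a shift and turn from the pose commanded when the call began, along the tool's axes at that moment; what a row does not reach only later rows make up. A row lasts 1/8 s, in which the tool goes at most 62.5 mm and 10.7 degrees, less where a joint would pass 70% of its speed; a pose out of reach is approached as far as the arm can. A call with a gripper value outside its range is refused whole. The fingers move at their own pace and stop on an object; the grip force is fixed at half the most. Time passes only in rows, so rows that repeat a pose let the fingers close. It gives the time, the measured TCP pose, the force, the opening and the grip force at its end, in the units of the state.
- read_state(): the state, without advancing time (a new reading comes with each control period).
- capture(name): name is "scene" or "top" or "wrist"; returns (picture, depth): 420x560x3 uint8, red, green, blue; 420x560 float32, m along the optical axis (not along the pixel's ray), 0 where there is no reading.
- camera_params(name): a dict with "fx", "fy", "cx", "cy" (pixels), "xyz" and "orientation" of the camera in the world. Camera axes: x right, y up, looking along -z (the intrinsics and any distortion apply to the point x, -y, -z); pixel columns grow to the right and rows downward; lengths in m; the calibration is good to about 2 mm. A picture is of the moment at which its call begins: read the wrist's pose just before it. camera_params takes no time and is no camera call; for the wrist camera it gives the pose at the moment of the call.
- hand_in(): hands the job in; it is judged then, once.
The state is a dict: "time_s": time; "joint_positions": joint angles; "qvel": joint speeds; "tau": joint torques, N m; "position": TCP position; "tcp_rot": TCP orientation; "force": force on the tool from outside, world axes, zero at the start; "moment": the same for the moment, N m; "opening": opening from 0.0 (shut) to 1.0 (fully open); "grasp_force": force on a finger pad.
Only numpy, scipy, OpenCV 4.12 (cv2) and the standard library are available. Lean on these libraries where they do the work, as an engineer would, in place of code of your own. Each camera call takes 0.05 s, during which the arm holds its last target. There are 200 camera calls.

TASK

A track-rod adjusting sleeve stands on end beside the carrying caddy. Lay it gently on its side in the caddy's two vee saddles with its end nuts outside the saddles and let go, then swing the caddy's folded handle upright and lift the caddy by it until it hangs about 10 cm clear of the console. Finish while holding it there, level and still with the sleeve lying in its saddles, for the mechanic to take; do not disturb the tools around.

Things in the scene. Friction and masses are not known exactly. Their poses are not given: they have to be found in the camera images.
- sleeve: Track-rod adjusting sleeve, loose bare-steel tube with a hexagon nut fixed at each end, standing on end; 134 mm long over all, about 0.3 kg. Tube 22 mm in diameter (107 mm of it bare between the nuts), nuts 14 mm thick, 30 mm across flats. Both ends alike: either way round will do. Origin: centre of the end face that it stands on; z runs along the tube.
- sleeve_mid (a point): Middle of the sleeve, on its axis, 67 mm from either end; axes as sleeve.
- caddy: Carrying caddy, loose, about 0.55 kg: grey sheet tray 136 mm (x) by 170 mm (y), walls 26 mm high, inner floor at z = 7 mm. At y = 0 on both long sides an ear, 68 to 71 mm from the centre in x, rises to z = 84 mm and carries the folding handle's hinge. Origin: centre of the underside, on the console; x across, y along, z up.
- seat (a point): Where the middle of a seated sleeve lies: caddy frame (0, 0, 44 mm), axes as caddy; sleeve along y. Two fixed black vee saddles, 8 mm thick, at y = -46 to -38 and +38 to +46 mm: 90 degree vee, 36 mm wide at its top (2 mm above this point), apex 16 mm below it. The nuts have 7 mm end play each way. Between the saddles: 76 mm clear along y, 130 mm across x, 37 mm below this point.
- bail (a joint): Hinge of the caddy's wire handle, rad, axis along the caddy's x at y = 0, z = 74 mm. 0: folded to the caddy's -y side, resting on its stop nearly level; 1.4: upright; 2.8: folded to +y. Swings freely and falls back if let go, so the lifted caddy hangs from it and levels itself.
- bail_grip (a point): Middle of the handle's grey round grip, 17 mm in diameter, 80 mm long, parallel to the caddy's x, 115 mm from the hinge. In the caddy's frame at y = -113, z = 94 mm when folded and y = 0, z = 189 mm when upright. The wire beside the grip is 7 mm thick; its side arms run at x = -74 and +74 mm. Axes as the handle's own: x along the grip.
- tyre_gauge: Bystander: round dial tyre gauge, 71x126x26 mm, lying behind the work. Leave alone. Origin: centre of its underside.
- weight_pliers: Bystander: red-handled balance-weight pliers, 65x162x18 mm, lying to the right of the caddy. Leave alone. Origin: centre of the underside.
- ratchet: Bystander: ratchet handle, 36x213x25 mm, lying to the left in front. Leave alone. Origin: centre of the underside.
There are look-alikes about, which are no part of the job. What is shaped like the sleeve but red is not meant.

How it is judged:
By the outcome, as a careful person would: the job done as asked, in the order asked, and still so for the second after the job is handed in, while the arm keeps its last pose, push and grip.
It also fails if it takes over 61 s, if anything falls off the work surface, if the arm or the gripper's body presses on something with over 40 N, if the wrist force passes 120 N, or if a joint passes its speed limit or range.

## Working session

There is one attempt and no reset: what is moved stays moved. The work goes in short steps, Python scripts to look and compute and a tool call to move; the robot and the scene stay as the last step left them, time stands still between calls to the robot, and variables do not carry over. Pictures are saved under pics/ and viewed, at most 10 in all, crops included, and the job is handed in when it is done.

Besides the shell and the picture viewer there is one more tool, called after "Emit:" in YAML: its name, and indented under it one key for each argument. apply_moves: Moves the arm, as the interface text tells. Its arguments: {"type":"object","properties":{"rows":{"type":"array"}},"required":["rows"]}

```bash
ls; mkdir -p pics; python3 - <<'E'
from rig import *
import cv2,numpy as np
for n in("scene","top"):
    p,d=capture(n); cv2.imwrite(f"pics/{n}0.png",p[:,:,::-1]); np.save(f"{n}0.npy",d); c=camera_params(n); print(n,c)
s=read_state(); print(s)
E
```

```text
pics
scene {'fx': 383.80479339059843, 'fy': 383.80479339059843, 'cx': 280.87602426839044, 'cy': 211.39516633126001, 'xyz': array([-0.10621253,  0.69690123,  0.54709966]), 'orientation': array([[-0.76142967,  0.28010407, -0.58460805],
       [-0.64819226, -0.31720552,  0.69226256],
       [ 0.00846466,  0.90604766,  0.42309099]])}
top {'fx': 460.612454356023, 'fy': 460.612454356023, 'cx': 278.59484407754564, 'cy': 205.60144819603906, 'xyz': array([ 0.4183579 , -0.04382832,  1.33245654]), 'orientation': array([[-0.01902614,  0.99809356, -0.05871337],
       [-0.99972832, -0.01820077,  0.01456057],
       [ 0.01346418,  0.05897445,  0.99816869]])}
{'time_s': 0.1, 'joint_positions': array([-7.55451705e+01,  3.02747796e+01,  8.21492065e+01,  8.56056141e-04,
        6.76893857e+01, -1.02259535e+01]), 'qvel': array([ 0.03026687, -0.11931428, -0.10745691, -0.03190741,  0.00225432,
       -0.01691261]), 'tau': array([-5.34212686e-04, -4.40986741e+01, -1.77150160e+01,  6.33875490e-02,
        5.34041645e-02, -5.74964724e-05]), 'position': array([ 0.2608649 , -0.56728293,  0.24665632]), 'tcp_rot': array([[ 9.08650741e-01,  4.17556703e-01, -4.80534183e-04],
       [ 4.17556820e-01, -9.08648787e-01,  1.91952430e-03],
       [ 3.64873434e-04, -1.94482750e-03, -9.99998042e-01]]), 'force': array([ 0.40065036, -0.13000817, -0.44421001]), 'moment': array([-0.00409724, -0.00070627, -0.01312404]), 'grasp_force': 0.0, 'opening': 0.9960244248340382}
```

View pics/scene0.png

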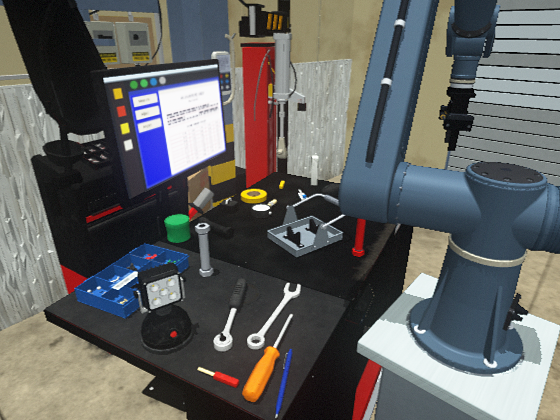

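View pics/top0.png

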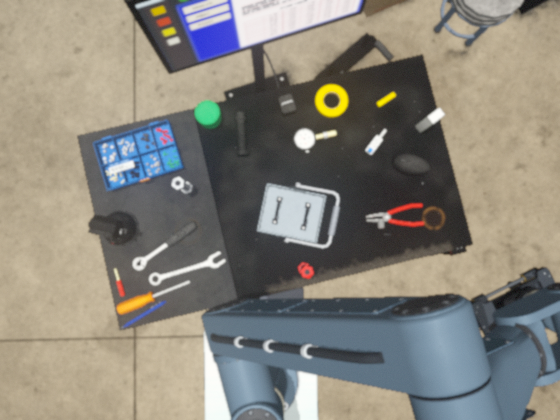

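The sleeve (bare steel) stands at top (182,185), scene (205,225–275). The caddy is at top (297,213) with its handle folded to image right. The red decoy is at (306,270).

```bash
cat > h.py <<'E'
from rig import *
import cv2,numpy as np
def cloud(name,d,c=None):
    c=c or camera_params(name); v,u=np.mgrid[:d.shape[0],:d.shape[1]]
    P=np.stack([(u-c['cx'])/c['fx']*d,-(v-c['cy'])/c['fy']*d,-d],-1)
    W=P@c['orientation'].T+c['xyz']; W[d==0]=np.nan; return W
E
python3 - <<'E'
from h import *
p=cv2.imread("pics/top0.png"); W=cloud("top",np.load("top0.npy"))
a=cv2.resize(p[165:265,240:350],None,fx=5,fy=5,interpolation=2)
b=cv2.resize(p[165:265,160:210],None,fx=5,fy=5,interpolation=2)
cv2.imwrite("pics/crop1.png",np.hstack([a,b]))
np.set_printoptions(precision=4,suppress=True)
for u,v in[(150,220),(260,160),(400,250),(182,185),(297,213),(334,215)]: print(u,v,W[v,u])
print("z caddy mm"); print((W[178:252:3,252:346:3,2]*1000).round().astype(int))
print("sleeve"); print((W[174:198,168:198,2]*1000).round().astype(int))
S=cloud("scene",np.load("scene0.npy"))
m=(S[:,:,2]>.03)&(S[:,:,2]<.13)
m[:, :190]=0;m[:,218:]=0;m[:215]=0;m[280:]=0
q=S[m]; print(len(q),q.min(0),q.max(0),np.median(q,0))
E
```

```text
150 220 [ 0.462   0.3085 -0.0016]
260 160 [ 0.6314 -0.0115 -0.0037]
400 250 [ 0.3618 -0.4117  0.0007]
182 185 [0.5477 0.1903 0.1292]
297 213 [ 0.4739 -0.1157  0.0083]
334 215 [ 0.463  -0.2101  0.0984]
z caddy mm
[[                   1                    5                   -1
                    -2                   -1                   -1
                    -1                   -3                   -4
                     3                    2                   -1
                     5                   -3                   -3
                    -1                    5                    3
                     0                    0                   -1
                    -3                   -2                    2
                    -3                    0                   -1
                     3                    2                   -1
                     0                   -1]
 [                  -1                    5                    0
                     2                   -5                    0
                    -4                   -2                   -
[... 18928 characters left out ...]
  1   3  -3   6
    5  -3   3   0   2   1   1  -3  -3   0  -7  -1]
 [  0   1  -1   1  -2   1   0   2   3  -1  -1   1  -1   4  -3   0   3  -2
    1   3  -3  -6  -7   0   0  -2  -4  -3  -2  -3]
 [ -1   1   0   2   3  -2  -1   1   5  -5  -6  -4  -4   3   0   2   3  -5
   -2  -3   1  -3  -2  -2  -1   2   1  -1  -2  -4]
 [ -6   2  -5  -4  -4   1  -1  -5  -2   0  -1   0  -2  -4  -3   3   1   3
    3  -1   1   0  -2  -4  -4  -3   4   0  -1  -4]
 [ -1  -2  -3   0  -1  -2  -3  -3  -2  -2  -1   1  -2  -2   1   3  -6   0
   -2  -4  -3  -1   1   2  -1  -2   0   1   1  -3]]
362 [0.5372 0.0437 0.0301] [0.7649 0.2204 0.13  ] [0.5464 0.2098 0.0809]<stdin>:8: RuntimeWarning: invalid value encountered in cast
```

View pics/crop1.png

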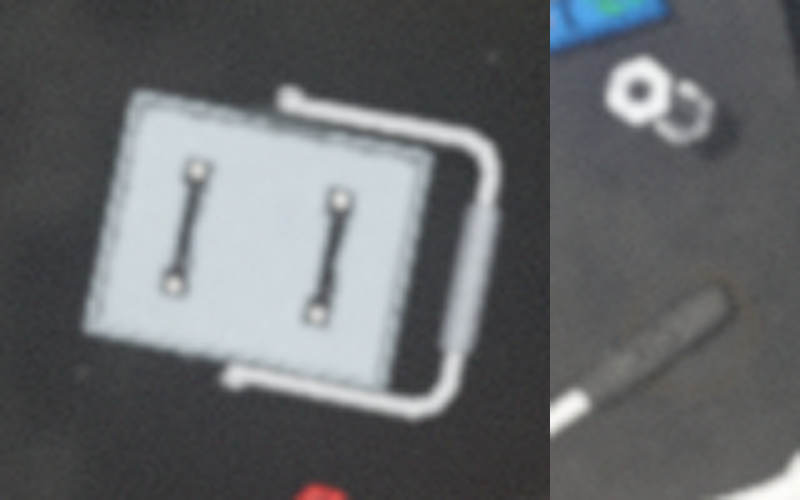

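The crop shows the hinge ends at (290,98) and (232,378), the grip centre at (470,277), the saddle tips at (198,170), (175,285), (340,200) and (317,315), and the sleeve's top nut centre at (640,90).

```bash
cat >> h.py <<'E'
np.set_printoptions(precision=4,suppress=True)
def ray(name,u,v,z,c=None):
    c=c or camera_params(name); r=c['orientation']@np.array([(u-c['cx'])/c['fx'],-(v-c['cy'])/c['fy'],-1])
    return c['xyz']+r*(z-c['xyz'][2])/r[2]
E
python3 - <<'E'
from h import *
P=lambda x,y,z,o=(240,165):ray("top",(x+.5)/5-.5+o[0],(y+.5)/5-.5+o[1],z)
h1,h2=P(290,98,.076),P(232,378,.076); g=P(470,277,.1025)
s=[P(*q,.046) for q in((198,170),(175,285),(340,200),(317,315))]
c=[P(*q,.026) for q in((137,92),(433,150),(385,388),(85,330))]
print("hinge",h1,h2,(h1+h2)/2,"grip",g)
print("sad",np.array(s),np.mean(s,0)); print("corners",np.array(c),np.mean(c,0))
ang=lambda d:np.degrees(np.arctan2(d[1],d[0]))
print("yaw of caddy y:",ang(s[0]+s[1]-s[2]-s[3]),ang((h1+h2)/2-g),"x:",ang(h1-h2),ang(c[1]-c[2]),ang(c[0]-c[3]))
print("sleeve top",P(640,90,.134,(50,165)))
W=cloud("top",np.load("top0.npy"))
m=np.zeros(W.shape[:2],bool); m[174:192,168:190]=1; m&=W[:,:,2]>.12; print("sleeve top depth",W[m].mean(0),m.sum())
S=cloud("scene",np.load("scene0.npy"))
m=(S[:,:,2]>.025)&(S[:,:,2]<.11)&(np.hypot(S[:,:,0]-.555,S[:,:,1]-.205)<.03); q=S[m]
print("scene tube",q.mean(0),q.min(0),q.max(0),len(q))
from scipy.optimize import least_squares
f=least_squares(lambda c:np.hypot(q[:,0]-c[0],q[:,1]-c[1])-.011,[.56,.2],loss='soft_l1',f_scale=.002).x;print("tube fit",f)
# obstacles in tabletop near approach
for lo,hi,w in[(.3,.55,"")]:
    m=(W[:,:,0]>.25)&(W[:,:,0]<.7)&(W[:,:,1]>-.3)&(W[:,:,1]<.45)&(W[:,:,2]>.03)
    lab,L=cv2.connectedComponents(m.astype(np.uint8))
    for i in range(1,lab):
        p=W[L==i]
        if len(p)>8: print(i,len(p),p.min(0),p.max(0))
E
```

```text
hinge [ 0.5501 -0.1154  0.076 ] [ 0.3976 -0.0805  0.076 ] [ 0.4738 -0.0979  0.076 ] grip [ 0.4495 -0.2081  0.1025]
sad [[ 0.5136 -0.0647  0.046 ]
 [ 0.4495 -0.0506  0.046 ]
 [ 0.4954 -0.1439  0.046 ]
 [ 0.4313 -0.1296  0.046 ]] [ 0.4724 -0.0972  0.046 ]
corners [[ 0.5603 -0.0311  0.026 ]
 [ 0.5241 -0.1991  0.026 ]
 [ 0.3895 -0.1685  0.026 ]
 [ 0.4255  0.0007  0.026 ]] [ 0.4748 -0.0995  0.026 ]
yaw of caddy y: 77.00429602169805 77.52060006621767 x: -12.879883873970215 -12.807387260729985 -13.271690753754061
sleeve top [0.5537 0.2008 0.134 ]
sleeve top depth [0.5532 0.2004 0.1327] 124
scene tube [0.5479 0.2082 0.0682] [0.5419 0.1946 0.0251] [0.5621 0.2157 0.1099] 286
tube fit [0.5548 0.2033]
1 22 [0.6898 0.4067 0.0301] [0.699  0.4364 0.0392]
7 29 [0.6146 0.2109 0.0301] [0.689  0.2339 0.0407]
10 9 [0.6696 0.0353 0.0301] [0.6842 0.0436 0.0325]
30 23 [0.6435 0.0299 0.03  ] [0.6556 0.0498 0.038 ]
31 29 [0.5844 0.4304 0.0309] [0.6527 0.4498 0.0398]
37 262 [0.5934 0.3428 0.0306] [0.6434 0.4129 0.0519]
46 19 [0.5953 0.2306 0.0316] [0.6069 0.2625 0.0382]
48 75 [0.5693 0.2676 0.0301] [0.5962 0.3555 0.0482]
50 162 [0.5368 0.1856 0.0302] [0.569  0.2157 0.1389]
51 15 [0.5476 0.4169 0.0307] [0.5789 0.4286 0.0415]
53 18 [0.5558 0.3683 0.0304] [0.5663 0.4009 0.0387]
55 545 [ 0.3776 -0.2245  0.0301] [ 0.5535 -0.0595  0.1069]
66 48 [ 0.4596 -0.064   0.0301] [ 0.5068 -0.0491  0.0494]
68 51 [ 0.4412 -0.1477  0.0303] [ 0.4885 -0.1301  0.0485]
71 1081 [0.3956 0.3447 0.03  ] [0.4853 0.4359 0.1589]
86 129 [ 0.3023 -0.1472  0.0408] [ 0.3329 -0.114   0.1394]
87 16381 [ 0.25   -0.2896  0.2401] [0.3415 0.0988 0.8349]
```

```bash
cat >> h.py <<'E'
from scipy.spatial.transform import Rotation as Rn
def toolR(az,tilt,xup=1):
    "tool pointing at azimuth az, tilt deg below horizontal; tool x is the up/outward side"
    a,t=np.radians([az,tilt]); z=np.array([np.cos(t)*np.cos(a),np.cos(t)*np.sin(a),-np.sin(t)])
    y=np.cross(z,[0,0,1]) if tilt<90 else None
    x=np.array([np.sin(t)*np.cos(a),np.sin(t)*np.sin(a),np.cos(t)])*xup
    return np.stack([x,np.cross(z,x),z],1)
def delta(p,R,s=None):
    "p: wanted grasp point; prints the move from the present pose"
    s=s or read_state(); R0=s['tcp_rot']; tcp=np.array(p)-.006*R[:,2]
    d=R0.T@(tcp-s['position'])*1000; r=Rn.from_matrix(R0.T@R).as_rotvec(degrees=True)/6
    print("xyz",d.round(1),"r",r.round(2),"dist",np.linalg.norm(d).round(),"deg",(np.linalg.norm(r)*6).round(1))
E
python3 - <<'E'
from h import *
s=read_state(); delta([.45,-.25,.294],s['tcp_rot'])
c=camera_params("wrist"); R=s['tcp_rot']; print(R.T@(c['xyz']-s['position']), R.T@c['orientation'])
E
```

```text
xyz [ 304.4 -209.4  -52.8] r [0. 0. 0.] dist 373.0 deg 0.0
[ 0.0666  0.0006 -0.1371] [[-0.0003  0.9691  0.2467]
 [ 1.      0.0003  0.0002]
 [ 0.0002  0.2467 -0.9691]]
```

Emit:
apply_moves:
  rows:
    - {"x": 50,"y": -35,"z": -9}
    - {"x": 100,"y": -70,"z": -18}
    - {"x": 150,"y": -105,"z": -27}
    - {"x": 200,"y": -140,"z": -36}
    - {"x": 250,"y": -175,"z": -45}
    - {"x": 304,"y": -210,"z": -53}

```text
validation failed for argument at $.ro...
```

```bash
python3 - <<'E'
from h import *
s=read_state(); print(s['joint_positions'],s['position'],s['time_s'])
delta([.40,.146,.20],toolR(20,60),s)
E
```

```text
[-75.5452  30.2748  82.1492   0.0009  67.6894 -10.226 ] [ 0.2609 -0.5673  0.2467] 0.1
xyz [ 421.3 -590.2   42.8] r [-0.22  4.99  0.76] dist 726.0 deg 30.3
```

Emit:
apply_moves:
  rows:
    - {"x": 50,"y": -35,"z": -9,"rx": 0,"ry": 0,"rz": 0,"claw": 0}
    - {"x": 100,"y": -70,"z": -18,"rx": 0,"ry": 0,"rz": 0,"claw": 0}
    - {"x": 150,"y": -105,"z": -27,"rx": 0,"ry": 0,"rz": 0,"claw": 0}
    - {"x": 200,"y": -140,"z": -36,"rx": 0,"ry": 0,"rz": 0,"claw": 0}
    - {"x": 250,"y": -175,"z": -45,"rx": 0,"ry": 0,"rz": 0,"claw": 0}
    - {"x": 304,"y": -210,"z": -53,"rx": 0,"ry": 0,"rz": 0,"claw": 0}

```text
time_s: 0.85
position: [0.4488, -0.2502, 0.3004]
tcp_rot: [[0.909, 0.417, -0.0], [0.417, -0.909, 0.0], [-0.0, -0.0, -1.0]]
force: [0.5, -0.6, -0.5]
opening: 1.002
grasp_force: 0.0
```

```bash
python3 - <<'E'
from h import *
s=read_state(); print(s['joint_positions'],s['position'],s['time_s'])
delta([.42,.15,.22],toolR(20,60),s)
E
```

```text
[-41.6118  17.9744  94.0485   0.0027  67.9899  23.73  ] [ 0.4488 -0.2502  0.3004] 0.85
xyz [ 137.8 -376.    75.3] r [-0.21  5.    0.76] dist 407.0 deg 30.4
```

Emit:
apply_moves:
  rows:
    - {"x": 20,"y": -54,"z": 11,"rx": 0,"ry": 0.7,"rz": 0.1,"claw": 60}
    - {"x": 40,"y": -108,"z": 22,"rx": 0,"ry": 1.4,"rz": 0.2,"claw": 110}
    - {"x": 60,"y": -162,"z": 33,"rx": 0,"ry": 2.1,"rz": 0.3,"claw": 110}
    - {"x": 80,"y": -216,"z": 44,"rx": -0.1,"ry": 2.8,"rz": 0.4,"claw": 110}
    - {"x": 100,"y": -270,"z": 55,"rx": -0.1,"ry": 3.5,"rz": 0.5,"claw": 110}
    - {"x": 120,"y": -324,"z": 66,"rx": -0.2,"ry": 4.2,"rz": 0.6,"claw": 110}
    - {"x": 138,"y": -376,"z": 75,"rx": -0.2,"ry": 5,"rz": 0.8,"claw": 110}
    - {"x": 138,"y": -376,"z": 75,"rx": -0.2,"ry": 5,"rz": 0.8,"claw": 110}

```text
time_s: 1.85
position: [0.4127, 0.1504, 0.2236]
tcp_rot: [[0.816, 0.344, 0.464], [0.297, -0.939, 0.175], [0.496, -0.005, -0.868]]
force: [0.1, 0.0, -0.8]
opening: 0.569
grasp_force: 0.0
```

```bash
python3 - <<'E'
from h import *
s=read_state(); print(s['joint_positions'],s['position'],s['time_s'],s['opening']); print(s['tcp_rot'])
# kinematic fit: planar r,z in arm plane
D=[([-75.545,30.275,82.149,67.689],[.2609,-.5673,.2467]),([-41.612,17.974,94.049,67.99],[.4488,-.2502,.3004]),(s['joint_positions'][[0,1,2,4]],s['position'])]
for q,p in D:
    a=np.radians(q[0]); print("r",p[0]*np.cos(a)+p[1]*np.sin(a),"lat",-p[0]*np.sin(a)+p[1]*np.cos(a),"sum",sum(q[1:]))
delta([.46,.168,.12],toolR(20,30),s)
E
```

```text
[ -1.9481  12.8764 129.6343  49.0762  14.5839  22.5518] [0.4127 0.1504 0.2236] 1.85 0.5690057900809771
[[ 0.8159  0.3444  0.4643]
 [ 0.297  -0.9388  0.1746]
 [ 0.496  -0.0046 -0.8683]]
r 0.6144672848153102 lat 0.11103177874689993 sum 180.113
r 0.5017028896490587 lat 0.11097608083629673 sum 180.013
r 0.4073821087162457 lat 0.1643588507486731 sum 157.0945942860693
xyz [-10.6   0.2 109.8] r [-0.05  5.04 -0.01] dist 110.0 deg 30.3
```

```bash
cat >> h.py <<'E'
Rz=lambda a:Rn.from_euler('z',a,degrees=True).as_matrix()
Ry=lambda a:Rn.from_euler('y',a,degrees=True).as_matrix()
def fkR(q,s=1): return Rz(q[0])@Ry(q[1]+q[2])@Rz(s*q[3])@Ry(q[4])@Rz(q[5]+90)
E
python3 - <<'E'
from h import *
s=read_state(); q=s['joint_positions']
for sg in(1,-1): print(sg,(s['tcp_rot']-fkR(q,sg)).round(4).tolist())
from scipy.optimize import least_squares
R1=np.array([[.909,.417,0],[.417,-.909,0],[0,0,-1]])
D=[([-75.545,30.275,82.149,0,67.689,-10.226],[.2609,-.5673,.2467]),([-41.612,17.974,94.049,0,67.99,23.73],[.4488,-.2502,.3004]),(q,s['position'])]
# unknown: a1,d1,L2,a3,L3,lateral pre-q4 b, lateral post c, tool L
E
```

```text
1 [[0.0, 0.0, -0.0], [0.0, 0.0, 0.0], [-0.0, -0.0, -0.0]]
-1 [[1.0877, -0.5055, 0.0129], [-0.5982, -1.3342, 0.3803], [0.8494, -0.3527, -0.0]]
```

```bash
cat > kin.py <<'E'
from h import *
from scipy.optimize import least_squares
def fk(q,k):
    d1,L2,L3,L,b,c=k
    return Rz(q[0])@(np.array([0,b,d1])+Ry(q[1])@[0,0,L2]+Ry(q[1]+q[2])@(np.array([0,0,L3])+Rz(q[3])@(np.array([0,c,0])+Ry(q[4])@[0,0,L])))
E
python3 - <<'E'
from kin import *
s=read_state(); q=s['joint_positions']
D=[([-75.545,30.275,82.149,0,67.689,-10.226],[.2609,-.5673,.2467]),([-41.612,17.974,94.049,0,67.99,23.73],[.4488,-.2502,.3004]),(q,s['position'])]
for x0 in([.3,.45,.4,.25,.1,0],[.4,.4,.35,.3,0,.1]):
    r=least_squares(lambda k:np.concatenate([fk(a,k)-p for a,p in D]),x0); print(r.x,np.abs(r.fun).max())
E
```

```text
[-0.0299  0.6858  0.2985  0.2016  0.1385 -0.0254] 0.010487598464467673
[-0.0299  0.6858  0.2985  0.2016  0.1385 -0.0254] 0.010487598459404446
```

```bash
python3 - <<'E'
from h import *
delta([.50,.08,.25],toolR(77,60))
E
```

```text
xyz [64.5 98.5  0. ] r [ 4.68  0.02 -8.24] dist 118.0 deg 56.9
```

Emit:
apply_moves:
  rows:
    - {"x": 11,"y": 16,"z": 0,"rx": 0.8,"ry": 0,"rz": -1.4,"claw": 110}
    - {"x": 22,"y": 32,"z": 0,"rx": 1.6,"ry": 0,"rz": -2.8,"claw": 110}
    - {"x": 33,"y": 49,"z": 0,"rx": 2.4,"ry": 0,"rz": -4.2,"claw": 110}
    - {"x": 44,"y": 65,"z": 0,"rx": 3.2,"ry": 0,"rz": -5.6,"claw": 110}
    - {"x": 55,"y": 82,"z": 0,"rx": 4,"ry": 0,"rz": -7,"claw": 110}
    - {"x": 64,"y": 98,"z": 0,"rx": 4.7,"ry": 0,"rz": -8.2,"claw": 110}
    - {"x": 64,"y": 98,"z": 0,"rx": 4.7,"ry": 0,"rz": -8.2,"claw": 110}
    - {"x": 64,"y": 98,"z": 0,"rx": 4.7,"ry": 0,"rz": -8.2,"claw": 110}

```text
time_s: 2.85
position: [0.5008, 0.0737, 0.2567]
tcp_rot: [[0.204, 0.972, 0.117], [0.842, -0.236, 0.486], [0.5, -0.0, -0.866]]
force: [-0.1, 0.5, -0.2]
opening: 0.572
grasp_force: 0.0
```

```bash
cat >> kin.py <<'E'
D=[([-75.545,30.275,82.149,0,67.689,-10.226],[.2609,-.5673,.2467]),([-41.612,17.974,94.049,0,67.99,23.73],[.4488,-.2502,.3004]),([-1.9481,12.8764,129.6343,49.0762,14.5839,22.5518],[.4127,.1504,.2236])]
def fk(q,k):
    d1,L2,L3,L,b,c,a1,a3,a5,a6=k
    return Rz(q[0])@(np.array([a1,b,d1])+Ry(q[1])@[0,0,L2]+Ry(q[1]+q[2])@(np.array([a3,0,L3])+Rz(q[3])@(np.array([a5,c,0])+Ry(q[4])@[a6,0,L])))
E
python3 - <<'E'
from kin import *
s=read_state(); q=s['joint_positions']; print(list(q.round(4)),list(s['position'].round(4)),s['time_s']); print(s['tcp_rot'])
D.append((q,s['position']))
r=least_squares(lambda k:np.concatenate([np.concatenate([fk(a,k)-p for a,p in D]),1e-4*k]),[.3,.45,.4,.25,.1,0,0,0,0,0]); print(r.x,np.abs(r.fun[:12]).max())
E
```

```text
[np.float64(-21.221), np.float64(20.9649), np.float64(105.2924), np.float64(33.8808), np.float64(62.6923), np.float64(-25.8634)] [np.float64(0.5008), np.float64(0.0737), np.float64(0.2567)] 2.85
[[ 0.2044  0.9718  0.1175]
 [ 0.8417 -0.2357  0.4858]
 [ 0.4998 -0.0004 -0.8662]]
[ 0.2742  0.5881  0.3919  0.2805  0.111   0.0001 -0.0003  0.114   0.
 -0.    ] 2.9112138190956482e-05
```

```bash
cat >> kin.py <<'E'
D.append(([-21.221,20.9649,105.2924,33.8808,62.6923,-25.8634],[.5008,.0737,.2567]))
K=np.array([.2742,.5881,.3919,.2805,.111,.0001,-.0003,.114,0,0])
LO=np.array([-176.69,-43.24,12.49,-82,0,-163.58]);HI=np.array([176.69,126.21,139.97,262,151.66,163.58])
def ik(p,R,seed=None,n=12):
    "p grasp point; best in-range solution"
    tcp=np.array(p)-.006*R[:,2]; best=None; rng=np.random.default_rng(0)
    f=lambda q:np.concatenate([(fk(q,K)-tcp)*10,(fkR(q)-R).ravel()])
    S=[seed] if seed is not None else [np.array([np.degrees(np.arctan2(p[1],p[0]))-12,20,110,a,b,c]) for a in(-50,0,50,100,170,230) for b in(20,70,110) for c in(-90,0,90)]
    for s in S:
        r=least_squares(f,np.clip(s,LO+1,HI-1),bounds=(LO,HI),max_nfev=40)
        m=np.min(np.minimum(r.x-LO,HI-r.x))
        if r.cost<1e-7 and (best is None or m>best[1]): best=(r.x,m)
    return best
CY=np.radians(77); CADDY=np.array([.4735,-.098]); SL=np.array([.554,.202])
E
cat > t.py <<'E'
from kin import *
import itertools
for al in(20,35,45):
  Re=toolR(77,al)  # before rotation, r=+y
  tilt=90+al
  e=ik([*CADDY,.060],toolR(77,tilt))
  print("END al",al,e and (e[0].round(),round(e[1])))
  for phi in(-30,0,20,50,77,100):
    g=ik([*SL,.07],toolR(phi,al))
    if g: print(al,phi,g[0].round(),round(g[1]))
E
sed -i 's/^    y=np.cross.*$//' h.py; time timeout 500 python3 t.py
```

```text
END al 20 (array([-13.,  40., 109., -35.,  36.,  29.]), 31)
20 -30 [ 33.  60. 112. 246.  66. -98.] 16
20 0 [ 17.  65. 128. 196.  83. -86.] 12
20 20 [ -0.  68. 133. 161.  89. -97.] 7
20 50 [-18.  63. 124. 114.  73. -96.] 16
20 77 [-20.  59. 107.  79.  72. -76.] 33
20 100 [-17.  60.  92.  58.  84. -65.] 48
END al 35 (array([ -6.,  45., 107., -51.,  47.,  49.]), 31)
35 -30 [  29.   51.  112.  251.   48. -109.] 11
35 0 [ 15.  53. 126. 195.  54. -90.] 14
35 20 [  2.  54. 130. 163.  59. -91.] 10
35 50 [-13.  52. 122. 114.  53. -84.] 18
35 77 [-16.  51. 108.  74.  58. -66.] 32
35 100 [-14.  53.  94.  52.  72. -59.] 46
END al 45 (array([ -1.,  49., 104., -57.,  56.,  57.]), 25)
45 -30 [  25.   47.  111.  260.   36. -122.] 2
45 0 [ 14.  46. 122. 198.  34. -95.] 18
45 20 [  3.  47. 125. 161.  37. -86.] 15
45 50 [ -9.  46. 119. 107.  39. -70.] 21
45 77 [-12.  47. 107.  67.  50. -56.] 33
45 100 [-11.  49.  95.  47.  64. -53.] 45
real	0m8.511s
user	0m9.050s
sys	0m0.030s
```

```bash
python3 - <<'E'
from kin import *
R=toolR(77,30); P=np.array([*SL,.072])
delta(P-.09*R[:,2],R)
s=read_state();print(ik(P-.09*R[:,2],R,s['joint_positions']),ik(P,R,s['joint_positions']))
E
```

```text
xyz [-21.4  22.5 145.4] r [ 0.07  5.   -0.08] dist 149.0 deg 30.0
(array([-26.5143,  48.2189, 109.4546,  65.8725,  67.3167, -66.4011]), np.float64(30.51541056372764)) (array([-17.3982,  53.6083, 108.1954,  75.7541,  62.9829, -69.5436]), np.float64(31.774618614887984))
```

Emit:
apply_moves:
  rows:
    - {"x": -4,"y": 4,"z": 25,"rx": 0,"ry": 0.8,"rz": 0,"claw": 110}
    - {"x": -7,"y": 8,"z": 50,"rx": 0,"ry": 1.6,"rz": 0,"claw": 110}
    - {"x": -11,"y": 12,"z": 75,"rx": 0,"ry": 2.5,"rz": 0,"claw": 110}
    - {"x": -15,"y": 16,"z": 100,"rx": 0,"ry": 3.4,"rz": 0,"claw": 110}
    - {"x": -18,"y": 20,"z": 124,"rx": 0,"ry": 4.2,"rz": 0,"claw": 110}
    - {"x": -21,"y": 22.5,"z": 145,"rx": 0.1,"ry": 5,"rz": -0.1,"claw": 110}
    - {"x": -21,"y": 22.5,"z": 145,"rx": 0.1,"ry": 5,"rz": -0.1,"claw": 110}
    - {"x": -21,"y": 22.5,"z": 145,"rx": 0.1,"ry": 5,"rz": -0.1,"claw": 110}

```text
time_s: 3.85
position: [0.5361, 0.1217, 0.122]
tcp_rot: [[0.109, 0.976, 0.19], [0.489, -0.219, 0.844], [0.866, 0.001, -0.501]]
force: [0.7, -1.0, -0.3]
opening: 0.567
grasp_force: 0.0
```

```bash
python3 - <<'E'
from kin import *
s=read_state(); R=toolR(77,30); P=np.array([*SL,.072])
print(s['position'],s['time_s'],s['joint_positions']); delta(P,R)
c=camera_params("wrist"); p,d=capture("wrist"); cv2.imwrite("pics/w1.png",p[:,:,::-1])
W=cloud("wrist",d,c); m=(np.hypot(W[:,:,0]-SL[0],W[:,:,1]-SL[1])<.03)&(W[:,:,2]>.03)&(W[:,:,2]<.11); q=W[m]; print(m.sum())
if m.sum()>20: print(q.mean(0),least_squares(lambda c:np.hypot(q[:,0]-c[0],q[:,1]-c[1])-.011,SL,loss='soft_l1',f_scale=.002).x)
E
```

```text
[0.5361 0.1217 0.122 ] 3.85 [-26.3321  47.988  109.1769  65.5513  67.5275 -65.9956]
xyz [-2.1 -0.2 90.2] r [-0.04  0.01  0.04] dist 90.0 deg 0.4
2221
[0.5519 0.1943 0.0767] [0.5537 0.2028]
```

View pics/w1.png

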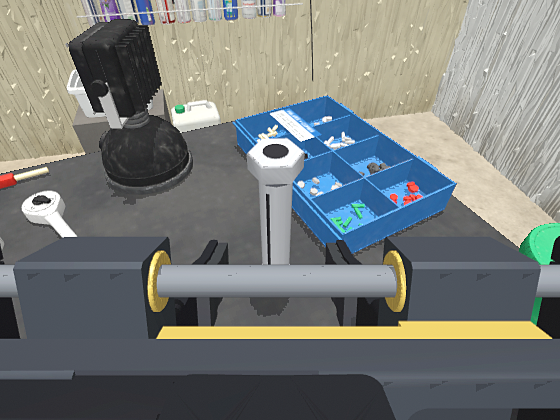

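The view shows the sleeve upright at column 275, centred between the open fingers (columns 215 and 345). The wrist depth confirms its position.

Emit:
apply_moves:
  rows:
    - {"x": -1,"y": 0,"z": 25,"rx": 0,"ry": 0,"rz": 0,"claw": 110}
    - {"x": -2,"y": 0,"z": 50,"rx": 0,"ry": 0,"rz": 0,"claw": 110}
    - {"x": -2,"y": 0,"z": 70,"rx": 0,"ry": 0,"rz": 0,"claw": 110}
    - {"x": -2,"y": 0,"z": 84,"rx": 0,"ry": 0,"rz": 0,"claw": 110}
    - {"x": -2,"y": 0,"z": 90,"rx": 0,"ry": 0,"rz": 0,"claw": 110}
    - {"x": -2,"y": 0,"z": 90,"rx": 0,"ry": 0,"rz": 0,"claw": 110}
    - {"x": -2,"y": 0,"z": 90,"rx": 0,"ry": 0,"rz": 0,"claw": 150}
    - {"x": -2,"y": 0,"z": 90,"rx": 0,"ry": 0,"rz": 0,"claw": 220}
    - {"x": -2,"y": 0,"z": 90,"rx": 0,"ry": 0,"rz": 0,"claw": 220}
    - {"x": -2,"y": 0,"z": 90,"rx": 0,"ry": 0,"rz": 0,"claw": 220}

```text
time_s: 5.15
position: [0.5535, 0.1962, 0.0744]
tcp_rot: [[0.108, 0.976, 0.19], [0.488, -0.219, 0.845], [0.866, 0.002, -0.5]]
force: [-0.6, -0.5, 1.3]
opening: 0.244
grasp_force: 29.9
```

```bash
python3 - <<'E'
from kin import *
s=read_state(); print(s['opening']*87,s['grasp_force'],s['position']+.006*s['tcp_rot'][:,2],s['tcp_rot'][:,2])
# after lift of 110 & rotate, waypoints
q=s['joint_positions']; R=s['tcp_rot']; p=s['position']+.006*R[:,2]
for t in np.linspace(0,1,7):
    pt=np.array([*((1-t)*SL+t*CADDY),.2]); r=ik(pt,toolR(77,30+90*t),q); print(t,r and (r[0].round(),r[1].round())); q=r[0] if r else q
E
```

```text
21.216774356561203 29.915082436054945 [0.5547 0.2012 0.0714] [ 0.1905  0.8449 -0.4999]
0.0 (array([-17.,  39., 108.,  69.,  68., -54.]), np.float64(32.0))
0.16666666666666666 (array([-18.,  32., 107.,  54.,  61., -41.]), np.float64(33.0))
0.3333333333333333 (array([-17.,  27., 105.,  37.,  56., -28.]), np.float64(35.0))
0.5 (array([-15.,  25., 103.,  19.,  54., -14.]), np.float64(37.0))
0.6666666666666666 (array([-13.,  24., 102.,   0.,  54.,   0.]), np.float64(38.0))
0.8333333333333333 (array([-10.,  25., 102., -18.,  55.,  14.]), np.float64(38.0))
1.0 (array([ -8.,  28., 103., -36.,  57.,  27.]), np.float64(37.0))
```

Emit:
apply_moves:
  rows:
    - {"x": 9,"y": 0,"z": -5,"rx": 0,"ry": 0,"rz": 0,"claw": 220}
    - {"x": 26,"y": 0,"z": -15,"rx": 0,"ry": 0,"rz": 0,"claw": 220}
    - {"x": 50,"y": 0,"z": -29,"rx": 0,"ry": 0,"rz": 0,"claw": 220}
    - {"x": 74,"y": 0,"z": -43,"rx": 0,"ry": 0,"rz": 0,"claw": 220}
    - {"x": 96,"y": 0,"z": -55,"rx": 0,"ry": 0,"rz": 0,"claw": 220}
    - {"x": 112,"y": 0,"z": -65,"rx": 0,"ry": 0,"rz": 0,"claw": 220}
    - {"x": 112,"y": 0,"z": -65,"rx": 0,"ry": 0,"rz": 0,"claw": 220}

```text
time_s: 6.02
position: [0.5535, 0.1958, 0.2048]
tcp_rot: [[0.106, 0.976, 0.192], [0.49, -0.219, 0.844], [0.865, 0.005, -0.502]]
force: [0.0, 0.1, -4.2]
opening: 0.24
grasp_force: 29.9
```

```bash
python3 - <<'E'
from kin import *
s=read_state(); print(s['opening']*87,s['grasp_force'],s['position'],s['force'],s['joint_positions'].round())
y=np.array([np.cos(CY),np.sin(CY)])
for f in(.5,1):
    delta([*(SL+f*(CADDY+.005*y-SL)),.2],toolR(77,30+90*f))
E
```

```text
20.838579573878803 29.917691415175796 [0.5535 0.1958 0.2048] [ 0.0397  0.1424 -4.2201] [-17.  38. 108.  69.  68. -54.]
xyz [ -73.4   -7.3 -128.7] r [ 0.   -7.48  0.08] dist 148.0 deg 44.9
xyz [-148.2  -13.7 -256.5] r [  0.03 -14.98   0.08] dist 297.0 deg 89.9
```

Emit:
apply_moves:
  rows:
    - {"x": -4,"y": 0,"z": -6,"rx": 0,"ry": -0.4,"rz": 0,"claw": 220}
    - {"x": -11,"y": -1,"z": -19,"rx": 0,"ry": -1.1,"rz": 0,"claw": 220}
    - {"x": -20,"y": -2,"z": -36,"rx": 0,"ry": -2.1,"rz": 0,"claw": 220}
    - {"x": -31,"y": -3,"z": -54,"rx": 0,"ry": -3.1,"rz": 0,"claw": 220}
    - {"x": -41,"y": -4,"z": -72,"rx": 0,"ry": -4.2,"rz": 0,"claw": 220}
    - {"x": -51,"y": -5,"z": -90,"rx": 0,"ry": -5.2,"rz": 0,"claw": 220}
    - {"x": -61,"y": -6,"z": -108,"rx": 0,"ry": -6.3,"rz": 0,"claw": 220}
    - {"x": -73,"y": -7,"z": -128,"rx": 0,"ry": -7.5,"rz": 0,"claw": 220}
    - {"x": -83,"y": -8,"z": -146,"rx": 0,"ry": -8.5,"rz": 0,"claw": 220}
    - {"x": -93,"y": -9,"z": -163,"rx": 0,"ry": -9.5,"rz": 0,"claw": 220}

```text
time_s: 7.28
position: [0.5018, 0.0148, 0.2038]
tcp_rot: [[0.219, 0.976, 0.009], [0.974, -0.219, 0.049], [0.05, -0.002, -0.999]]
force: [-0.0, 0.3, -4.3]
opening: 0.246
grasp_force: 29.9
```

```bash
python3 - <<'E'
from kin import *
s=read_state(); print(s['opening']*87,s['joint_positions'].round())
y=np.array([np.cos(CY),np.sin(CY)])
delta([*(CADDY+.005*y),.15],toolR(77,120))
E
```

```text
21.414272661632623 [-13.  24. 103.   4.  53.  -2.]
xyz [-110.5   -2.7   43.2] r [-0.01 -5.47  0.06] dist 119.0 deg 32.8
```

Emit:
apply_moves:
  rows:
    - {"x": -15,"y": 0,"z": 6,"rx": 0,"ry": -0.8,"rz": 0,"claw": 220}
    - {"x": -32,"y": -1,"z": 13,"rx": 0,"ry": -1.6,"rz": 0,"claw": 220}
    - {"x": -50,"y": -1,"z": 20,"rx": 0,"ry": -2.5,"rz": 0,"claw": 220}
    - {"x": -68,"y": -2,"z": 27,"rx": 0,"ry": -3.4,"rz": 0,"claw": 220}
    - {"x": -85,"y": -2,"z": 34,"rx": 0,"ry": -4.3,"rz": 0,"claw": 220}
    - {"x": -100,"y": -3,"z": 40,"rx": 0,"ry": -5,"rz": 0,"claw": 220}
    - {"x": -110,"y": -3,"z": 43,"rx": 0,"ry": -5.5,"rz": 0,"claw": 220}
    - {"x": -110,"y": -3,"z": 43,"rx": 0,"ry": -5.5,"rz": 0,"claw": 220}
    - {"x": -110,"y": -3,"z": 43,"rx": 0,"ry": -5.5,"rz": 0,"claw": 220}

```text
time_s: 8.4
position: [0.4768, -0.0891, 0.1556]
tcp_rot: [[0.191, 0.976, -0.109], [0.845, -0.22, -0.487], [-0.499, 0.001, -0.867]]
force: [-0.0, -0.6, -4.2]
opening: 0.244
grasp_force: 30.0
```

```bash
python3 - <<'E'
from kin import *
s=read_state(); print(s['position'],s['joint_positions'].round(),s['tcp_rot'])
y=np.array([np.cos(CY),np.sin(CY)])
delta([*(CADDY+.005*y),.044],toolR(77,120))
ims=[]
for n in("wrist","scene"):
    c=camera_params(n); p,d=capture(n); np.save(f"{n}2.npy",d); ims.append(p); 
    if n=="wrist": cw=c; np.savez("cw2.npz",**c)
a=cv2.resize(ims[0],(400,300)); b=cv2.resize(ims[1][150:300,190:390],(400,300),interpolation=2)
cv2.imwrite("pics/p2.png",np.hstack([a,b])[:,:,::-1])
E
```

```text
[ 0.4768 -0.0891  0.1556] [ -7.  33. 105. -39.  52.  33.] [[ 0.1909  0.9755 -0.109 ]
 [ 0.8454 -0.2198 -0.4868]
 [-0.4989  0.0008 -0.8667]]
xyz [51.8 -1.3 92.9] r [ 0.03 -0.01  0.04] dist 106.0 deg 0.3
```

View pics/p2.png

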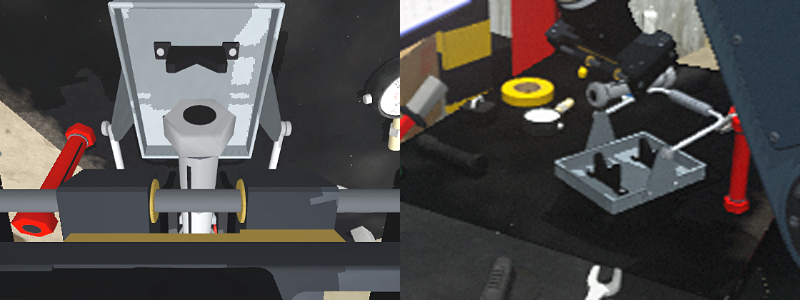

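The wrist view shows the +y saddle's white tips at (162,50) and (233,50), and the sleeve end at (198,116). They look laterally aligned; I'll check the numbers.

```bash
python3 - <<'E'
from kin import *
c=dict(np.load("cw2.npz")); d=np.load("wrist2.npy"); W=cloud("wrist",d,c)
y=np.array([np.cos(CY),np.sin(CY)]);x=np.array([y[1],-y[0]])
loc=lambda P:np.array([(P[:2]-CADDY)@x,(P[:2]-CADDY)@y,P[2]])
a,b=[ray("wrist",u*1.4,v*1.4,.046,c) for u,v in((162,50),(233,50))]
print("saddle tips in caddy frame",loc(a),loc(b),loc((a+b)/2))
m=(W[:,:,2]>.12)&(W[:,:,2]<.17); m[:100]=0;m[265:]=0;m[:,225:]&=True; m[:,:225]=0; m[:,340:]=0
q=W[m]; L=np.array([loc(p) for p in q]); L=L[np.abs(L[:,0])<.03]
print(len(L),L.min(0),L.max(0))
for lo,hi in((-.02,.03),(.03,.05),(.05,.06),(.06,.08)):
    k=L[(L[:,1]>lo)&(L[:,1]<hi)]
    if len(k)>10: print(lo,hi,len(k),k.min(0),k.max(0),np.median(k,0))
E
```

```text
saddle tips in caddy frame [-0.0272  0.0578  0.046 ] [0.0294 0.0581 0.046 ] [0.0011 0.0579 0.046 ]
9909 [-0.02    0.0041  0.1281] [0.0227 0.07   0.1648]
-0.02 0.03 1401 [-0.02    0.0041  0.1281] [0.0227 0.03   0.1599] [0.0007 0.0178 0.1504]
0.03 0.05 1783 [-0.0093  0.03    0.1474] [0.0126 0.0498 0.1602] [0.0014 0.0403 0.158 ]
0.05 0.06 903 [-0.0155  0.05    0.1473] [0.0191 0.06   0.1645] [0.0016 0.0578 0.1625]
0.06 0.08 5822 [-0.0155  0.06    0.1337] [0.0193 0.07   0.1648] [0.0018 0.0683 0.1544]
```

```bash
python3 - <<'E'
from kin import *
c=dict(np.load("cw2.npz")); d=np.load("wrist2.npy"); W=cloud("wrist",d,c)
y=np.array([np.cos(CY),np.sin(CY)]);x=np.array([y[1],-y[0]])
loc=lambda P:np.array([(P[:2]-CADDY)@x,(P[:2]-CADDY)@y,P[2]])
for u,v in((162,50),(233,50)): print(loc(W[int(v*1.4),int(u*1.4)]),loc(ray("wrist",u*1.4,v*1.4,.012,c)))
# walls: +y wall top edge, points z .02-.032 
L=((W[:,:,:2]-CADDY)@np.stack([x,y],1)); m=(W[:,:,2]>.018)&(W[:,:,2]<.032)
q=L[m]; k=q[(np.abs(q[:,0])<.05)&(q[:,1]>.07)&(q[:,1]<.1)]; print("y wall",np.percentile(k[:,1],[2,50,98]),len(k))
for s in(-1,1):
    k=q[(s*q[:,0]>.06)&(s*q[:,0]<.075)&(q[:,1]>.02)&(q[:,1]<.08)]; print("x wall",s,np.percentile(k[:,0],[2,50,98]) if len(k) else 0,len(k))
s=read_state()
for dz in(.09,.104): print((s['tcp_rot'].T@np.array([*(-.0035*y),-dz])*1000).round(1))
E
```

```text
[-0.0326  0.0444  0.0124] [-0.0321  0.0443  0.012 ]
[0.0341 0.0452 0.0135] [0.0344 0.0446 0.012 ]
y wall [0.0828 0.0855 0.087 ] 1825
x wall -1 [-0.0696 -0.0655 -0.0645] 1087
x wall 1 [0.0647 0.0657 0.0698] 1061
[41.9 -0.2 79.7]
[48.9 -0.2 91.9]
```

Emit:
apply_moves:
  rows:
    - {"x": 6,"y": 0,"z": 11,"rx": 0,"ry": 0,"rz": 0,"claw": 220}
    - {"x": 15,"y": 0,"z": 28,"rx": 0,"ry": 0,"rz": 0,"claw": 220}
    - {"x": 25,"y": 0,"z": 46,"rx": 0,"ry": 0,"rz": 0,"claw": 220}
    - {"x": 34,"y": 0,"z": 62,"rx": 0,"ry": 0,"rz": 0,"claw": 220}
    - {"x": 40,"y": 0,"z": 74,"rx": 0,"ry": 0,"rz": 0,"claw": 220}
    - {"x": 43,"y": 0,"z": 79,"rx": 0,"ry": 0,"rz": 0,"claw": 220}
    - {"x": 45,"y": 0,"z": 82.5,"rx": 0,"ry": 0,"rz": 0,"claw": 220}
    - {"x": 47,"y": 0,"z": 85.5,"rx": 0,"ry": 0,"rz": 0,"claw": 220}
    - {"x": 47,"y": 0,"z": 85.5,"rx": 0,"ry": 0,"rz": 0,"claw": 220}

```text
time_s: 9.62
position: [0.477, -0.0915, 0.0587]
tcp_rot: [[0.191, 0.976, -0.107], [0.845, -0.219, -0.488], [-0.5, 0.002, -0.866]]
force: [0.8, 0.5, -3.5]
opening: 0.248
grasp_force: 30.0
```

Emit:
apply_moves:
  rows:
    - {"x": 0.7,"y": 0,"z": 1.3,"rx": 0,"ry": 0,"rz": 0,"claw": 220}
    - {"x": 1.5,"y": 0,"z": 2.6,"rx": 0,"ry": 0,"rz": 0,"claw": 220}
    - {"x": 2.2,"y": 0,"z": 3.9,"rx": 0,"ry": 0,"rz": 0,"claw": 220}
    - {"x": 3,"y": 0,"z": 5.2,"rx": 0,"ry": 0,"rz": 0,"claw": 220}
    - {"x": 3,"y": 0,"z": 5.2,"rx": 0,"ry": 0,"rz": 0,"claw": 220}

```text
time_s: 10.25
position: [0.4765, -0.0915, 0.0526]
tcp_rot: [[0.19, 0.976, -0.109], [0.845, -0.219, -0.489], [-0.501, 0.001, -0.866]]
force: [-2.3, -0.2, -2.4]
opening: 0.246
grasp_force: 29.9
```

Emit:
apply_moves:
  rows:
    - {"x": 0.5,"y": 0,"z": 0.9,"rx": 0,"ry": 0,"rz": 0,"claw": 220}
    - {"x": 1,"y": 0,"z": 1.7,"rx": 0,"ry": 0,"rz": 0,"claw": 220}
    - {"x": 1,"y": 0,"z": 1.7,"rx": 0,"ry": 0,"rz": 0,"claw": 220}

```text
time_s: 10.62
position: [0.4757, -0.0917, 0.0514]
tcp_rot: [[0.19, 0.976, -0.11], [0.844, -0.22, -0.49], [-0.502, 0.0, -0.865]]
force: [-2.8, 2.9, 5.0]
opening: 0.24
grasp_force: 29.9
```

Emit:
apply_moves:
  rows:
    - {"x": 0,"y": 0,"z": 0,"rx": 0,"ry": 0,"rz": 0,"claw": 170}
    - {"x": 0,"y": 0,"z": 0,"rx": 0,"ry": 0,"rz": 0,"claw": 140}
    - {"x": 0,"y": 0,"z": 0,"rx": 0,"ry": 0,"rz": 0,"claw": 110}
    - {"x": 0,"y": 0,"z": 0,"rx": 0,"ry": 0,"rz": 0,"claw": 110}

```text
time_s: 11.12
position: [0.4773, -0.0915, 0.0506]
tcp_rot: [[0.191, 0.976, -0.107], [0.845, -0.219, -0.488], [-0.5, 0.003, -0.866]]
force: [-0.5, 0.4, -0.1]
opening: 0.542
grasp_force: 0.0
```

Emit:
apply_moves:
  rows:
    - {"x": -5,"y": 0,"z": -9,"rx": 0,"ry": 0,"rz": 0,"claw": 110}
    - {"x": -15,"y": 0,"z": -26,"rx": 0,"ry": 0,"rz": 0,"claw": 110}
    - {"x": -30,"y": 0,"z": -52,"rx": 0,"ry": 0,"rz": 0,"claw": 110}
    - {"x": -50,"y": 0,"z": -86,"rx": 0,"ry": 0,"rz": 0,"claw": 110}
    - {"x": -70,"y": 0,"z": -121,"rx": 0,"ry": 0,"rz": 0,"claw": 110}
    - {"x": -80,"y": 0,"z": -138,"rx": 0,"ry": 0,"rz": 0,"claw": 110}
    - {"x": -80,"y": 0,"z": -138,"rx": 0,"ry": 0,"rz": 0,"claw": 110}

```text
time_s: 12.0
position: [0.4773, -0.0917, 0.2121]
tcp_rot: [[0.193, 0.976, -0.104], [0.845, -0.219, -0.489], [-0.5, 0.007, -0.866]]
force: [-0.1, -0.1, -0.2]
opening: 0.571
grasp_force: 0.0
```

```bash
python3 - <<'E'
from kin import *
s=read_state(); print(s['position'],s['joint_positions'].round(),s['opening'])
ims=[]
for n in("wrist","scene"):
    c=camera_params(n); p,d=capture(n); np.save(f"{n}3.npy",d); ims.append(p); np.savez(f"c{n}3.npz",**c)
a=cv2.resize(ims[0],(400,300)); b=cv2.resize(ims[1][150:300,190:390],(400,300),interpolation=2)
cv2.imwrite("pics/p3.png",np.hstack([a,b])[:,:,::-1])
y=np.array([np.cos(CY),np.sin(CY)]);x=np.array([y[1],-y[0]])
for k,n in enumerate(("wrist","scene")):
    W=cloud(n,np.load(f"{n}3.npy"),dict(np.load(f"c{n}3.npz"))); L=np.dstack([(W[:,:,:2]-CADDY)@np.stack([x,y],1),W[:,:,2]])
    q=L[(np.abs(L[:,:,0])<.025)&(np.abs(L[:,:,1])<.1)&(L[:,:,2]>.036)&(L[:,:,2]<.075)]
    for lo,hi in((-.08,-.05),(-.035,-.01),(-.01,.01),(.01,.035),(.05,.08)):
        t=q[(q[:,1]>lo)&(q[:,1]<hi)]
        if len(t)>5: print(n,lo,hi,len(t),"ztop",np.percentile(t[:,2],95),"x",np.median(t[:,0]),"y",t[:,1].min(),t[:,1].max())
E
```

```text
[ 0.4773 -0.0917  0.2121] [ -7.  28. 103. -36.  58.  27.] 0.5707359654700921
wrist -0.08 -0.05 678 ztop 0.05935105981431561 x 0.0006132116945208616 y -0.06845948145725396 -0.05002577509432039
wrist -0.035 -0.01 651 ztop 0.05505149028840704 x 0.0006438268729533195 y -0.03486536935200938 -0.010097059873607326
wrist -0.01 0.01 630 ztop 0.055028280919310356 x -7.086565284984128e-05 y -0.009995451046043945 0.009982003483647863
wrist 0.01 0.035 924 ztop 0.05523033784230187 x 1.4308840595697123e-05 y 0.0100126239759736 0.034998608654153246
wrist 0.05 0.08 1503 ztop 0.05959917793040603 x 0.00011433655986675163 y 0.05000395536929149 0.06650982637286242
scene -0.08 -0.05 43 ztop 0.05875328657124109 x -0.007794726775468519 y -0.06655664536186269 -0.050847808026669605
scene -0.035 -0.01 50 ztop 0.05477887285422131 x -0.00730270574493583 y -0.034239456460977466 -0.010626429973869384
scene -0.01 0.01 42 ztop 0.054090429533906845 x -0.0075779589089002095 y -0.009495197117510783 0.009906040421898145
scene 0.01 0.035 55 ztop 0.05434354904612317 x -0.007182922618379607 y 0.01132521048372759 0.034728572027035304
scene 0.05 0.08 86 ztop 0.05883356436496287 x -0.006172222148338374 y 0.05076600851680269 0.06897122116870348
```

View pics/p3.png

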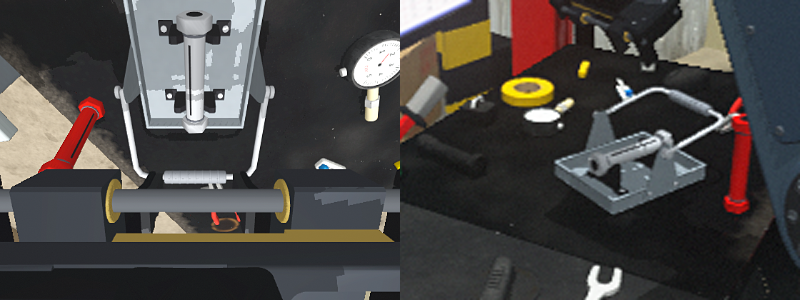

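The sleeve lies level in the vees: tube top at 55 mm, centred, nuts outside the saddles. Next is planning the handle arc.

```bash
cat >> kin.py <<'E'
yv=np.array([np.cos(CY),np.sin(CY),0]);xv=np.array([yv[1],-yv[0],0]);C3=np.array([*CADDY,0])
def barR(al,sx=1):
    a=np.radians(al); z=np.cos(a)*yv-np.sin(a)*np.array([0,0,1]); x=sx*xv; return np.stack([x,np.cross(z,x),z],1)
def barP(th,dz=0): # th deg above level towards -y
    t=np.radians(th); return C3-.1148*np.cos(t)*yv+np.array([0,0,.074+.1148*np.sin(t)+dz])
E
python3 - <<'E'
from kin import *
for n in("wrist","scene"):
    W=cloud(n,np.load(f"{n}3.npy"),dict(np.load(f"c{n}3.npz"))); L=np.dstack([(W-C3)@xv,(W-C3)@yv,W[:,:,2]])
    q=L[(np.abs(L[:,:,0])<.035)&(L[:,:,1]<-.095)&(L[:,:,1]>-.14)&(L[:,:,2]>.07)&(L[:,:,2]<.115)]
    print(n,len(q),q.min(0),q.max(0),np.median(q,0))
    print(" circle y,z",least_squares(lambda c:np.hypot(q[:,1]-c[0],q[:,2]-c[1])-.0085,[-.113,.094],loss='soft_l1',f_scale=.002).x)
    # full grip extent in x / ears
    for s in(-1,1):
        e=L[(s*L[:,:,0]>.062)&(s*L[:,:,0]<.08)&(np.abs(L[:,:,1])<.012)&(L[:,:,2]>.065)&(L[:,:,2]<.09)]; print("  ear",s,len(e),np.median(e,0) if len(e) else 0)
q0=read_state()['joint_positions']
for sx in(1,-1):
  for al in(45,60,75,90):
    g=ik(barP(10),barR(al,sx)); 
    if not g: print(sx,al,"no");continue
    print(sx,al,g[0].round(),g[1].round()); q=g[0]
    for th,dz in((30,0),(60,0),(90,0),(90,.1)):
        r=ik(barP(th,dz),barR(al+th-10,sx),q)
        if not r: print("   fail",th,dz);break
        q=r[0]
    else: print("   end",q.round(),r[1].round())
E
```

```text
wrist 1370 [-0.035  -0.1167  0.0886] [ 0.0349 -0.1029  0.1034] [-0.0003 -0.1063  0.0989]
 circle y,z [-0.1127  0.0935]
  ear -1 559 [-0.0699  0.0013  0.078 ]
  ear 1 547 [0.0703 0.0023 0.0785]
scene 106 [-0.0348 -0.1165  0.0851] [ 0.0342 -0.0995  0.1026] [-0.002  -0.1052  0.0971]
 circle y,z [-0.1114  0.0928]
  ear -1 47 [-0.0722  0.0033  0.0771]
  ear 1 37 [0.0702 0.0014 0.0735]
1 45 [-56.  46.  98.  32.  73.  26.] 42.0
   end [ -6.  22.  98. -37.  70. 114.] 42.0
1 60 [-52.  40. 102.  27.  60.  33.] 38.0
   end [  1.  28.  98. -50.  77. 126.] 32.0
1 75 [-45.  36. 105.  17.  48.  45.] 35.0
   end [  5.  34.  98. -60.  85. 135.] 22.0
1 90 [-38.  34. 108.  -0.  38.  65.] 32.0
   end [  7.  42.  98. -68.  95. 143.] 14.0
-1 45 [ -56.   46.   98.   32.   73. -154.] 10.0
   end [ -6.  22.  98. -37.  70. -66.] 42.0
-1 60 [ -52.   40.  102.   27.   60. -147.] 17.0
   end [  1.  28.  98. -50.  77. -54.] 32.0
-1 75 [ -45.   36.  105.   17.   48. -135.] 29.0
   end [  5.  34.  98. -60.  85. -45.] 22.0
-1 90 [ -38.   34.  108.   -0.   38. -115.] 32.0
   end [  7.  42.  98. -68.  95. -37.] 14.0
```

```bash
python3 - <<'E'
from kin import *
s=read_state(); R=barR(55); P=barP(10)
delta(P-.1*R[:,2]+[0,0,.03],R)
r=Rn.from_matrix(s['tcp_rot'].T@R).as_rotvec(); p0=s['position']+.006*s['tcp_rot'][:,2]; q=s['joint_positions']
for t in np.linspace(0,1,7):
    a=ik(p0+t*(P-.1*R[:,2]+[0,0,.03]-p0),s['tcp_rot']@Rn.from_rotvec(t*r).as_matrix(),q); print(a and (a[0].round(),a[1].round())); q=a[0]
E
```

```text
xyz [-157.    -2.1   89.6] r [ 8.44  8.42 13.28] dist 181.0 deg 107.1
(array([ -8.,  28., 103., -36.,  58.,  27.]), np.float64(37.0))
(array([-16.,  27.,  99., -24.,  62.,  25.]), np.float64(41.0))
(array([-24.,  28.,  97., -13.,  66.,  25.]), np.float64(43.0))
(array([-33.,  28.,  94.,  -3.,  71.,  26.]), np.float64(46.0))
(array([-42.,  30.,  93.,   7.,  75.,  28.]), np.float64(47.0))
(array([-50.,  31.,  93.,  16.,  78.,  31.]), np.float64(47.0))
(array([-58.,  33.,  93.,  24.,  81.,  35.]), np.float64(47.0))
```

Emit:
apply_moves:
  rows:
    - {"x": -12,"y": 0,"z": 7,"rx": 0.66,"ry": 0.66,"rz": 1.04,"claw": 110}
    - {"x": -25,"y": 0,"z": 14,"rx": 1.35,"ry": 1.35,"rz": 2.12,"claw": 110}
    - {"x": -38,"y": 0,"z": 21,"rx": 2.03,"ry": 2.02,"rz": 3.19,"claw": 110}
    - {"x": -50,"y": -1,"z": 29,"rx": 2.7,"ry": 2.69,"rz": 4.25,"claw": 110}
    - {"x": -63,"y": -1,"z": 36,"rx": 3.38,"ry": 3.37,"rz": 5.31,"claw": 110}
    - {"x": -75,"y": -1,"z": 43,"rx": 4.05,"ry": 4.04,"rz": 6.37,"claw": 110}
    - {"x": -88,"y": -1,"z": 50,"rx": 4.73,"ry": 4.72,"rz": 7.44,"claw": 110}
    - {"x": -100,"y": -1,"z": 57,"rx": 5.4,"ry": 5.39,"rz": 8.5,"claw": 110}
    - {"x": -113,"y": -2,"z": 64,"rx": 6.08,"ry": 6.06,"rz": 9.56,"claw": 110}
    - {"x": -126,"y": -2,"z": 72,"rx": 6.75,"ry": 6.74,"rz": 10.62,"claw": 110}

```text
time_s: 13.35
position: [0.4422, -0.233, 0.2094]
tcp_rot: [[0.995, 0.082, -0.054], [0.097, -0.901, 0.422], [-0.014, -0.425, -0.905]]
force: [-0.8, 0.5, -0.6]
opening: 0.569
grasp_force: 0.0
```

```bash
python3 - <<'E'
from kin import *
s=read_state(); R=barR(55); P=barP(10); print(s['position'],s['joint_positions'].round())
delta(P-.09*R[:,2],R)
E
```

```text
[ 0.4422 -0.233   0.2094] [-49.  31.  93.  14.  78.  30.]
xyz [-8.8 41.1 21.5] r [1.65 1.67 2.62] dist 47.0 deg 21.1
```

Emit:
apply_moves:
  rows:
    - {"x": -3,"y": 14,"z": 7,"rx": 0.55,"ry": 0.55,"rz": 0.87,"claw": 110}
    - {"x": -6,"y": 28,"z": 14,"rx": 1.1,"ry": 1.1,"rz": 1.75,"claw": 110}
    - {"x": -9,"y": 41,"z": 21.5,"rx": 1.65,"ry": 1.67,"rz": 2.62,"claw": 110}
    - {"x": -9,"y": 41,"z": 21.5,"rx": 1.65,"ry": 1.67,"rz": 2.62,"claw": 110}
    - {"x": -9,"y": 41,"z": 21.5,"rx": 1.65,"ry": 1.67,"rz": 2.62,"claw": 110}

```text
time_s: 13.98
position: [0.4361, -0.2611, 0.1738]
tcp_rot: [[0.976, -0.179, 0.126], [-0.219, -0.801, 0.557], [0.001, -0.571, -0.821]]
force: [0.1, 0.5, 0.1]
opening: 0.567
grasp_force: 0.0
```

```bash
python3 - <<'E'
from kin import *
s=read_state(); R=barR(55); P=barP(10); print(s['position'],s['joint_positions'].round())
delta(P,R); p,d=capture("wrist"); cv2.imwrite("pics/w4.png",p[:,:,::-1])
E
```

```text
[ 0.4361 -0.2611  0.1738] [-57.  36.  95.  25.  76.  33.]
xyz [-0.1  1.1 90.6] r [0.03 0.02 0.05] dist 91.0 deg 0.4
```

View pics/w4.png

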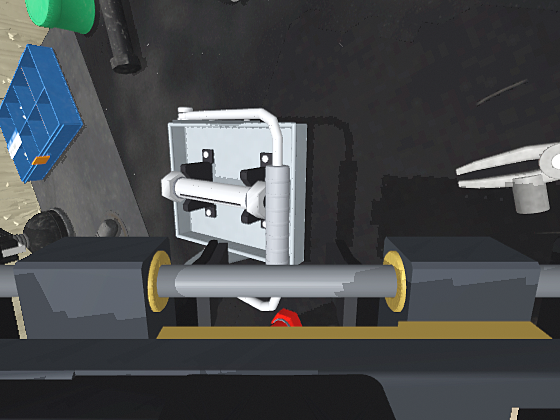

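The grip at column 280 is centred between the fingers, so I'll advance and close.

Emit:
apply_moves:
  rows:
    - {"x": 0,"y": 1,"z": 20,"rx": 0,"ry": 0,"rz": 0,"claw": 110}
    - {"x": 0,"y": 1,"z": 45,"rx": 0,"ry": 0,"rz": 0,"claw": 110}
    - {"x": 0,"y": 1,"z": 68,"rx": 0,"ry": 0,"rz": 0,"claw": 110}
    - {"x": 0,"y": 1,"z": 84,"rx": 0,"ry": 0,"rz": 0,"claw": 110}
    - {"x": 0,"y": 1,"z": 90.5,"rx": 0,"ry": 0,"rz": 0,"claw": 110}
    - {"x": 0,"y": 1,"z": 90.5,"rx": 0,"ry": 0,"rz": 0,"claw": 110}
    - {"x": 0,"y": 1,"z": 90.5,"rx": 0,"ry": 0,"rz": 0,"claw": 160}
    - {"x": 0,"y": 1,"z": 90.5,"rx": 0,"ry": 0,"rz": 0,"claw": 230}
    - {"x": 0,"y": 1,"z": 90.5,"rx": 0,"ry": 0,"rz": 0,"claw": 230}
    - {"x": 0,"y": 1,"z": 90.5,"rx": 0,"ry": 0,"rz": 0,"claw": 230}

```text
time_s: 15.28
position: [0.4476, -0.212, 0.0996]
tcp_rot: [[0.975, -0.18, 0.128], [-0.221, -0.8, 0.557], [0.002, -0.572, -0.82]]
force: [1.6, 2.8, 6.6]
opening: 0.198
grasp_force: 3.1
```

```bash
cat > arc.py <<'E'
from kin import *
s=read_state(); R0=s['tcp_rot']; p=s['position']+.006*R0[:,2]
l=p-C3; h=np.array([l@xv,l@yv,l[2]]); print("grip",h,"r",np.hypot(h[1],h[2]-.074),"th",np.degrees(np.arctan2(h[2]-.074,-h[1])),"force",s['force'].round(1),"open",s['opening']*87,s['time_s'],s['joint_positions'].round())
th0=np.degrees(np.arctan2(h[2]-.074,-h[1]))
rad=.1148; ax=h[0]
import sys
for dth in map(float,sys.argv[1:]):
    t=np.radians(th0+dth); P=C3+ax*xv-rad*np.cos(t)*yv+np.array([0,0,.074+rad*np.sin(t)])
    Rt=Rn.from_rotvec(-np.radians(dth)*xv).as_matrix()@R0
    print(dth,end=" "); delta(P,Rt,s)
E
python3 arc.py 6 12 18 24 30
```

```text
grip [ 0.0004 -0.1134  0.0947] r 0.11532209078330723 th 10.338419675982962 force [1.6 2.8 6.6] open 17.21602879126619 15.275 [-53.  42. 101.  29.  65.  30.]
6.0 xyz [  0.  -10.   -7.6] r [-1. -0.  0.] dist 13.0 deg 6.0
12.0 xyz [  0.1 -20.3 -14.5] r [-2.   -0.01  0.  ] dist 25.0 deg 12.0
18.0 xyz [  0.1 -31.4 -20.3] r [-3.   -0.01  0.  ] dist 37.0 deg 18.0
24.0 xyz [  0.2 -42.9 -25. ] r [-4.   -0.02  0.  ] dist 50.0 deg 24.0
30.0 xyz [  0.2 -54.9 -28.3] r [-5.   -0.02  0.  ] dist 62.0 deg 30.0
```

Emit:
apply_moves:
  rows:
    - {"x": 0,"y": 0,"z": 0,"rx": 0,"ry": 0,"rz": 0,"claw": 230}
    - {"x": 0,"y": 0,"z": 0,"rx": 0,"ry": 0,"rz": 0,"claw": 230}
    - {"x": 0,"y": -5,"z": -4,"rx": -0.5,"ry": 0,"rz": 0,"claw": 230}
    - {"x": 0,"y": -10,"z": -7.6,"rx": -1,"ry": 0,"rz": 0,"claw": 230}
    - {"x": 0,"y": -15,"z": -11,"rx": -1.5,"ry": 0,"rz": 0,"claw": 230}
    - {"x": 0,"y": -20.3,"z": -14.5,"rx": -2,"ry": 0,"rz": 0,"claw": 230}
    - {"x": 0,"y": -20.3,"z": -14.5,"rx": -2,"ry": 0,"rz": 0,"claw": 230}

```text
time_s: 16.15
position: [0.4495, -0.204, 0.1236]
tcp_rot: [[0.976, -0.2, 0.087], [-0.218, -0.901, 0.374], [0.004, -0.384, -0.923]]
force: [-1.7, -0.9, 0.2]
opening: 0.184
grasp_force: 30.0
```

```bash
python3 arc.py 6 12 18 24 30 36
```

```text
grip [ 0.0005 -0.1063  0.1181] r 0.11511550782481901 th 22.518736504114063 force [-1.7 -0.9  0.2] open 16.04501637057189 16.15 [-48.  36. 103.  22.  57.  40.]
6.0 xyz [ 0.1 -9.8 -7.8] r [-1.   -0.01 -0.  ] dist 13.0 deg 6.0
12.0 xyz [  0.2 -20.1 -14.7] r [-2.   -0.02 -0.  ] dist 25.0 deg 12.0
18.0 xyz [  0.3 -31.2 -20.5] r [-3.   -0.02 -0.  ] dist 37.0 deg 18.0
24.0 xyz [  0.4 -42.7 -25.2] r [-4.   -0.03 -0.  ] dist 50.0 deg 24.0
30.0 xyz [  0.5 -54.7 -28.6] r [-5.   -0.04 -0.  ] dist 62.0 deg 30.0
36.0 xyz [  0.5 -67.  -30.7] r [-6.   -0.05 -0.01] dist 74.0 deg 36.0
```

Emit:
apply_moves:
  rows:
    - {"x": 0,"y": -6.5,"z": -5.3,"rx": -0.67,"ry": 0,"rz": 0,"claw": 230}
    - {"x": 0,"y": -13.2,"z": -10.2,"rx": -1.33,"ry": 0,"rz": 0,"claw": 230}
    - {"x": 0.2,"y": -20.1,"z": -14.7,"rx": -2,"ry": 0,"rz": 0,"claw": 230}
    - {"x": 0.3,"y": -27.4,"z": -18.7,"rx": -2.67,"ry": 0,"rz": 0,"claw": 230}
    - {"x": 0.3,"y": -35,"z": -22.2,"rx": -3.33,"ry": 0,"rz": 0,"claw": 230}
    - {"x": 0.4,"y": -42.7,"z": -25.2,"rx": -4,"ry": 0,"rz": 0,"claw": 230}
    - {"x": 0.5,"y": -50.6,"z": -27.6,"rx": -4.67,"ry": 0,"rz": 0,"claw": 230}
    - {"x": 0.5,"y": -58.7,"z": -29.5,"rx": -5.33,"ry": 0,"rz": 0,"claw": 230}
    - {"x": 0.5,"y": -67,"z": -30.7,"rx": -6,"ry": 0,"rz": 0,"claw": 230}
    - {"x": 0.5,"y": -67,"z": -30.7,"rx": -6,"ry": 0,"rz": 0,"claw": 230}

```text
time_s: 17.4
position: [0.4605, -0.156, 0.1782]
tcp_rot: [[0.976, -0.211, -0.049], [-0.217, -0.949, -0.228], [0.001, 0.233, -0.973]]
force: [-4.7, -3.4, 8.7]
opening: 0.182
grasp_force: 30.0
```

```bash
python3 arc.py 4 8 12 16 20 24 28 31.5
```

```text
grip [ 0.0004 -0.0608  0.1724] r 0.11568053105145829 th 58.269357617630696 force [-4.7 -3.4  8.7] open 15.844293610297246 17.4 [-24.  26. 107. -19.  46.  91.]
4.0 xyz [ 0.1 -6.9 -4.8] r [-0.67 -0.01 -0.  ] dist 8.0 deg 4.0
8.0 xyz [  0.1 -13.5  -9.9] r [-1.33 -0.01 -0.  ] dist 17.0 deg 8.0
12.0 xyz [  0.2 -20.5 -14.4] r [-2.   -0.02 -0.01] dist 25.0 deg 12.0
16.0 xyz [  0.3 -27.7 -18.5] r [-2.67 -0.02 -0.01] dist 33.0 deg 16.0
20.0 xyz [  0.3 -35.3 -22. ] r [-3.33 -0.03 -0.01] dist 42.0 deg 20.0
24.0 xyz [  0.4 -43.  -25. ] r [-4.   -0.03 -0.01] dist 50.0 deg 24.0
28.0 xyz [  0.5 -51.  -27.4] r [-4.67 -0.04 -0.01] dist 58.0 deg 28.0
31.5 xyz [  0.5 -58.  -29.1] r [-5.25 -0.04 -0.02] dist 65.0 deg 31.5
```

Emit:
apply_moves:
  rows:
    - {"x": 0,"y": -6.3,"z": -5.5,"rx": -0.67,"ry": 0,"rz": 0,"claw": 230}
    - {"x": 0,"y": -12.9,"z": -10.7,"rx": -1.33,"ry": 0,"rz": 0,"claw": 230}
    - {"x": 0.2,"y": -20,"z": -15.2,"rx": -2,"ry": 0,"rz": 0,"claw": 230}
    - {"x": 0.3,"y": -27.3,"z": -19.3,"rx": -2.67,"ry": 0,"rz": 0,"claw": 230}
    - {"x": 0.3,"y": -34.9,"z": -22.9,"rx": -3.33,"ry": 0,"rz": 0,"claw": 230}
    - {"x": 0.4,"y": -42.7,"z": -25.9,"rx": -4,"ry": 0,"rz": 0,"claw": 230}
    - {"x": 0.5,"y": -50.7,"z": -28.4,"rx": -4.67,"ry": 0,"rz": 0,"claw": 230}
    - {"x": 0.5,"y": -57.7,"z": -30.1,"rx": -5.25,"ry": 0,"rz": 0,"claw": 230}
    - {"x": 0.5,"y": -57.7,"z": -30.1,"rx": -5.25,"ry": 0,"rz": 0,"claw": 230}

```text
time_s: 18.52
position: [0.4746, -0.0941, 0.1944]
tcp_rot: [[0.976, -0.155, -0.155], [-0.219, -0.689, -0.69], [-0.0, 0.708, -0.707]]
force: [-2.5, 0.5, 9.7]
opening: 0.183
grasp_force: 30.0
```

```bash
python3 - <<'E'
exec(open('arc.py').read().split("import sys")[0])
for dz in(10,30,100): print((R0.T@np.array([0,0,dz])).round(1))
p,d=capture("scene"); cv2.imwrite("pics/s5.png",cv2.resize(p[100:320,180:480],(800,587),interpolation=2)[:,:,::-1])
E
```

```text
grip [ 0.0002 -0.0002  0.1902] r 0.11618781163226798 th 89.88793991104723 force [-2.5  0.5  9.7] open 15.964234641587867 18.525 [ -1.  35. 103. -50.  65. 133.]
[-0.   7.1 -7.1]
[ -0.   21.2 -21.2]
[ -0.   70.8 -70.7]
```

View pics/s5.png

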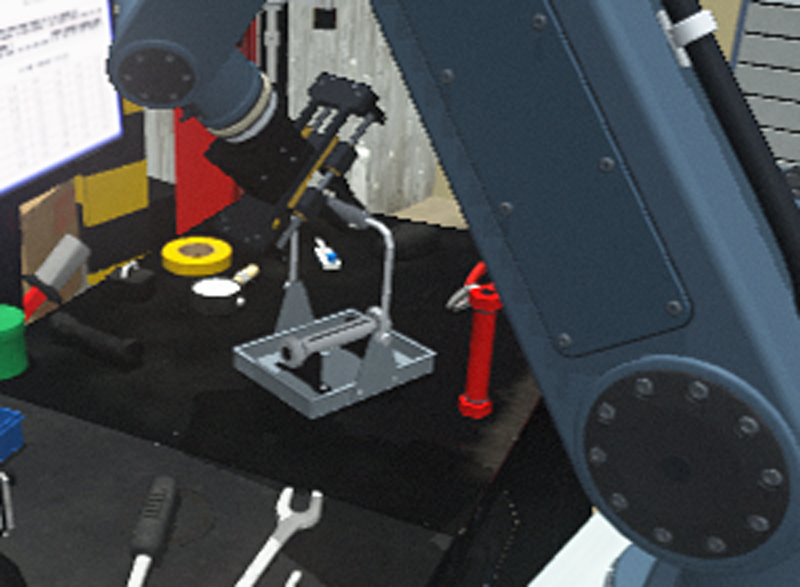

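The handle is upright with the sleeve still seated, so I'll lift smoothly.

Emit:
apply_moves:
  rows:
    - {"x": 0,"y": 1,"z": -1,"rx": 0,"ry": 0,"rz": 0,"claw": 230}
    - {"x": 0,"y": 2.5,"z": -2.5,"rx": 0,"ry": 0,"rz": 0,"claw": 230}
    - {"x": 0,"y": 4.5,"z": -4.5,"rx": 0,"ry": 0,"rz": 0,"claw": 230}
    - {"x": 0,"y": 7.5,"z": -7.5,"rx": 0,"ry": 0,"rz": 0,"claw": 230}
    - {"x": 0,"y": 11,"z": -11,"rx": 0,"ry": 0,"rz": 0,"claw": 230}
    - {"x": 0,"y": 15,"z": -15,"rx": 0,"ry": 0,"rz": 0,"claw": 230}
    - {"x": 0,"y": 19,"z": -19,"rx": 0,"ry": 0,"rz": 0,"claw": 230}
    - {"x": 0,"y": 23,"z": -23,"rx": 0,"ry": 0,"rz": 0,"claw": 230}
    - {"x": 0,"y": 27,"z": -27,"rx": 0,"ry": 0,"rz": 0,"claw": 230}
    - {"x": 0,"y": 31,"z": -31,"rx": 0,"ry": 0,"rz": 0,"claw": 230}

```text
time_s: 19.82
position: [0.4749, -0.0943, 0.2373]
tcp_rot: [[0.975, -0.158, -0.154], [-0.221, -0.693, -0.686], [0.002, 0.704, -0.711]]
force: [0.1, -0.1, -9.3]
opening: 0.183
grasp_force: 30.0
```

Emit:
apply_moves:
  rows:
    - {"x": 0,"y": 4,"z": -4,"rx": 0,"ry": 0,"rz": 0,"claw": 230}
    - {"x": 0,"y": 9,"z": -9,"rx": 0,"ry": 0,"rz": 0,"claw": 230}
    - {"x": 0,"y": 14,"z": -14,"rx": 0,"ry": 0,"rz": 0,"claw": 230}
    - {"x": 0,"y": 19,"z": -19,"rx": 0,"ry": 0,"rz": 0,"claw": 230}
    - {"x": 0,"y": 24,"z": -24,"rx": 0,"ry": 0,"rz": 0,"claw": 230}
    - {"x": 0,"y": 29,"z": -29,"rx": 0,"ry": 0,"rz": 0,"claw": 230}
    - {"x": 0,"y": 33.5,"z": -33.5,"rx": 0,"ry": 0,"rz": 0,"claw": 230}
    - {"x": 0,"y": 37.5,"z": -37.5,"rx": 0,"ry": 0,"rz": 0,"claw": 230}
    - {"x": 0,"y": 40,"z": -40,"rx": 0,"ry": 0,"rz": 0,"claw": 230}
    - {"x": 0,"y": 41.5,"z": -41.5,"rx": 0,"ry": 0,"rz": 0,"claw": 230}

```text
time_s: 21.08
position: [0.4748, -0.0945, 0.2958]
tcp_rot: [[0.975, -0.158, -0.154], [-0.221, -0.693, -0.686], [0.002, 0.703, -0.711]]
force: [0.1, -0.2, -9.6]
opening: 0.183
grasp_force: 30.0
```

Emit:
apply_moves:
  rows:
    - {"x": 0,"y": 0,"z": 0,"rx": 0,"ry": 0,"rz": 0,"claw": 230}
    - {"x": 0,"y": 0,"z": 0,"rx": 0,"ry": 0,"rz": 0,"claw": 230}
    - {"x": 0,"y": 0,"z": 0,"rx": 0,"ry": 0,"rz": 0,"claw": 230}
    - {"x": 0,"y": 0,"z": 0,"rx": 0,"ry": 0,"rz": 0,"claw": 230}
    - {"x": 0,"y": 0,"z": 0,"rx": 0,"ry": 0,"rz": 0,"claw": 230}
    - {"x": 0,"y": 0,"z": 0,"rx": 0,"ry": 0,"rz": 0,"claw": 230}
    - {"x": 0,"y": 0,"z": 0,"rx": 0,"ry": 0,"rz": 0,"claw": 230}
    - {"x": 0,"y": 0,"z": 0,"rx": 0,"ry": 0,"rz": 0,"claw": 230}
    - {"x": 0,"y": 0,"z": 0,"rx": 0,"ry": 0,"rz": 0,"claw": 230}
    - {"x": 0,"y": 0,"z": 0,"rx": 0,"ry": 0,"rz": 0,"claw": 230}

```text
time_s: 22.32
position: [0.4748, -0.0946, 0.2956]
tcp_rot: [[0.975, -0.158, -0.154], [-0.221, -0.693, -0.687], [0.002, 0.704, -0.711]]
force: [0.4, -0.8, -9.8]
opening: 0.188
grasp_force: 30.0
```

```bash
cat > chk.py <<'E'
from kin import *
s=read_state(); print(s['position'],s['force'],s['time_s'])
p,d=capture("scene"); cv2.imwrite("pics/s6.png",cv2.resize(p[60:280,180:480],(800,587),interpolation=2)[:,:,::-1])
W=cloud("scene",d); L=np.dstack([(W-C3)@xv,(W-C3)@yv,W[:,:,2]])
q=L[(np.abs(L[:,:,0])<.05)&(np.abs(L[:,:,1])<.08)&(L[:,:,2]>.1)&(L[:,:,2]<.12)]  # floor
A=np.c_[q[:,:2],np.ones(len(q))]
w=np.ones(len(q))
for _ in range(10): k=np.linalg.lstsq(A*w[:,None],q[:,2]*w,rcond=None)[0]; w=1/(1+np.abs(A@k-q[:,2])/.002)
print("floor slope deg x,y",np.degrees(k[:2]),"floor z",k[2],len(q))
t=L[(np.abs(L[:,:,0])<.02)&(L[:,:,2]>.135)&(L[:,:,2]<.18)]
for lo,hi in((-.08,-.05),(-.035,0),(0,.035),(.05,.08)):
    u=t[(t[:,1]>lo)&(t[:,1]<hi)]
    if len(u)>5: print(lo,len(u),"ztop",np.percentile(u[:,2],95),u[:,1].min(),u[:,1].max())
E
python3 chk.py
```

```text
[ 0.4748 -0.0946  0.2956] [ 0.428  -0.7856 -9.7747] 22.325
floor slope deg x,y [-0.4431  1.918 ] floor z 0.10822243364759106 319
-0.08 21 ztop 0.1582082573606346 -0.06648173260707699 -0.05121876081136346
-0.035 77 ztop 0.1548454131417596 -0.03485991965359044 -0.0001908079979655987
0 76 ztop 0.15569426349953902 0.00023061532067764453 0.03444997102774912
0.05 102 ztop 0.1612836501163592 0.05165520772146298 0.06878055093952277
```

View pics/s6.png

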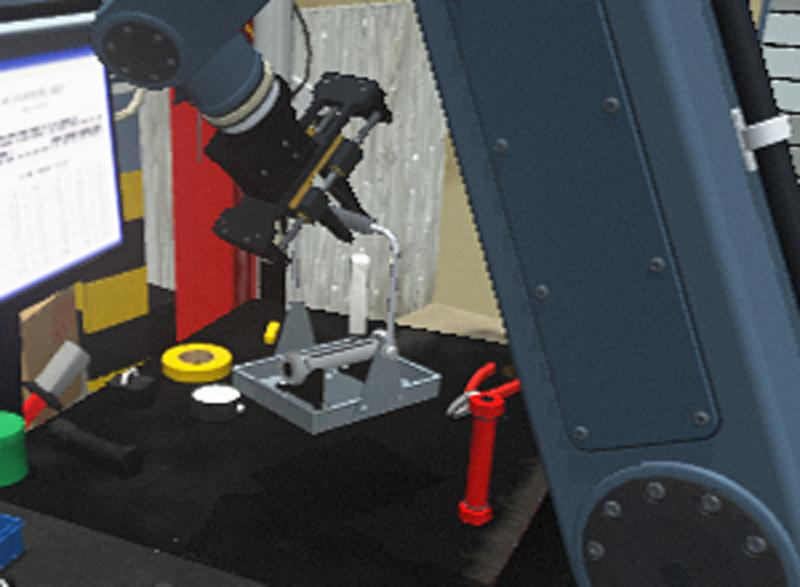

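The caddy hangs about 10 cm up with the sleeve seated and a tilt of about 1–2°. I'll let any sway die out and check again.

Emit:
apply_moves:
  rows:
    - {"x": 0,"y": 0,"z": 0,"rx": 0,"ry": 0,"rz": 0,"claw": 230}
    - {"x": 0,"y": 0,"z": 0,"rx": 0,"ry": 0,"rz": 0,"claw": 230}
    - {"x": 0,"y": 0,"z": 0,"rx": 0,"ry": 0,"rz": 0,"claw": 230}
    - {"x": 0,"y": 0,"z": 0,"rx": 0,"ry": 0,"rz": 0,"claw": 230}
    - {"x": 0,"y": 0,"z": 0,"rx": 0,"ry": 0,"rz": 0,"claw": 230}
    - {"x": 0,"y": 0,"z": 0,"rx": 0,"ry": 0,"rz": 0,"claw": 230}
    - {"x": 0,"y": 0,"z": 0,"rx": 0,"ry": 0,"rz": 0,"claw": 230}
    - {"x": 0,"y": 0,"z": 0,"rx": 0,"ry": 0,"rz": 0,"claw": 230}
    - {"x": 0,"y": 0,"z": 0,"rx": 0,"ry": 0,"rz": 0,"claw": 230}
    - {"x": 0,"y": 0,"z": 0,"rx": 0,"ry": 0,"rz": 0,"claw": 230}

```text
time_s: 23.62
position: [0.4748, -0.0945, 0.2956]
tcp_rot: [[0.975, -0.158, -0.154], [-0.221, -0.693, -0.687], [0.002, 0.704, -0.711]]
force: [-0.1, -0.5, -9.7]
opening: 0.185
grasp_force: 30.0
```

```bash
python3 chk.py; python3 chk.py|grep slope;python3 chk.py|grep slope
```

```text
[ 0.4748 -0.0945  0.2956] [-0.0864 -0.5092 -9.6575] 23.625
floor slope deg x,y [-0.2515  1.8923] floor z 0.10815021066436657 311
-0.08 21 ztop 0.15865742664354776 -0.06662779126275188 -0.05081677205723302
-0.035 74 ztop 0.1551063487719568 -0.03469331509630505 -0.00010608026984203248
0 78 ztop 0.1558049933556923 2.3888097114486597e-05 0.03432935145649464
0.05 102 ztop 0.1609315684562433 0.05200893203496273 0.06849322119643675
floor slope deg x,y [-0.3613  2.1123] floor z 0.10811818363136881 312
floor slope deg x,y [-0.3505  1.8857] floor z 0.10828120689061656 313
```

```bash
python3 -c "from rig import *; print(hand_in())"
```

```text
the job is handed in; nothing more can be done
None
```

I laid the sleeve in both saddles with its nuts outside them, and the arm now holds the caddy by its upright handle about 10 cm above the console, still and level to within about 2°; the job is handed in at about 24 s of the allowed 61 s.

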